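# Load the gearmotor into the torque test stand and click it into test

### The job

Set the boxy gearmotor down (do not drop it) flat on the floor of the test cradle, with its round output disc at the cradle's open end, away from the clamp hinge; then swing the clamp bar fully down over it. After that turn the torque knob on the sloped console clockwise until it clicks past its detent and stays at the second mark when you let go. Leave the other loose things on the bench where they are.

Things in the scene. Friction and masses are not known exactly. Their poses are not given: they have to be found in the camera images.
- gearmotor: Boxy gearmotor, loose, 96 long (x) x 46 wide (y) x 50 high, about 350 g: black ribbed motor block at +x, bare aluminium gearbox at -x, and on the -x end face a pale round output disc 34 mm in diameter, sticking out 12 mm. Origin: centre of the underside of the 96 mm box; z up. Grip it across the 46 mm.
- motor_disc (a point): Centre of the outer face of the gearmotor's output disc: at (-60, 0, 28) mm from the gearmotor's origin.
- cradle: Fixed aluminium plate 185 x 110 x 20 mm with a low dark nest, hinge posts of the clamp at +x (far end; y +-33, x 69 to 91, top 88 mm). Origin: on the bench under the nest's middle; z up. Nest inside 104 (x) x 54 (y), walls 8 thick, 15 high above its floor; a 46 mm gap in the -x end wall takes the output disc: the motor goes in with its x along the cradle's x.
- cradle_seat (a point): Middle of the nest's floor, 20 mm above the bench, axes as the cradle's: a seated gearmotor's origin comes here (within 4 mm in x and y).
- clamp (a joint): Hold-down bar, rad: 0 = fully down (level, 5 mm above a seated motor, top 85 mm above the bench), 1.57 = upright, 1.9 = stop; starts open. Stiff hinge: stays at any angle, must be pushed all the way down. Plain aluminium bar 140 mm long from the hinge, 40 wide, 10 thick, hinge axis in the plane of its underside; closed, it points from the hinge to the cradle's -x.
- clamp_hinge (a point): Middle of the clamp's hinge axis: at (80, 0, 75) mm from the cradle's origin; the axis runs along the cradle's y. Does not move; axes as the cradle's.
- clamp_end (a point): Middle of the free end of the clamp bar, on its outer (upper when closed) face; z is the outward normal of that face, x points from the free end to the hinge.
- console: Fixed grey plastic wedge, 190 long (x from -40 to 150 mm), 170 wide (y), 30 high at its front (-x, towards the robot), 110 at its rear. Its dark sloped face rises 28 degrees towards the rear, so its normal, the knob's axis, leans 28 degrees from vertical towards -x. Origin: on the bench, 40 mm behind its front edge; z up.
- torque_knob (a joint): Knob angle, rad, grows clockwise seen facing the knob. 0 = first mark, where it starts; 1.2 = second mark; stop at 1.22. A sprung detent resists (up to about 0.25 N m) until 0.6 rad: released before that, the knob springs back to 0; past it, it snaps on to 1.2.
- knob_grip (a point): On the knob's axis, 36 mm out from the sloped face: z out along the axis (28 degrees from vertical), x along the grip bar, turning with the knob. Black knob: skirt 82 mm in diameter, its top 22 mm below this point; bar 78 long (x), 18 thick (y), its top 14 mm above this point. The bar's pale-line end (+x) points 34 degrees left of up-slope at 0, 34 right at 1.2 rad.
- round_motor: Bystander, loose: round steel motor 42 mm in diameter between two square 50 mm end flanges, 94 mm long, 50 high. Origin: centre of the underside.
- finger_module: Bystander, loose: black block 70 x 50 x 28 mm with a ribbed pale column on it, 110 mm high in all. Origin: centre of the underside.
- screwdriver: Bystander, loose: screwdriver lying along its x on the bench.
- wrench: Bystander, loose: wrench lying along its x on the bench.
- mug: Bystander, loose: white mug 80 mm in diameter, 90 high, handle at its +y. Origin: centre of the underside.
Mind the look-alikes: they are no part of the job. What is shaped like the cradle but pink or yellow is not meant.

How it is judged:
By the outcome, as a careful person would: the job done as asked, in the order asked, and still so for the second after the job is handed in, with the robot touching nothing.
It also fails if it takes over 66 s, if anything falls off the work surface, if the arm or the gripper's body presses on something with over 40 N, if the wrist force passes 120 N, or if a joint passes its speed limit or range.

### The arm

A 6-joint arm with a two-finger parallel gripper is mounted at the origin on the work surface. World frame = base frame: x ahead of the robot, y to its left, z up, the work surface at z = 0. Lengths are in m, angles in rad, forces in N, time in s.
With the tool pointing down it reaches from about 0.3 to 0.775 m from the base axis. Payload 14.6 kg.
Tool frame: the origin (TCP) lies on the centre line of the jaws, within the pads' length; the fingertips stand 11 mm ahead of it and the grasp point (between the pads) lies 8 mm behind it; y points along the fingers, x is the direction in which the jaws open and shut, and the axes are right-handed (so a half turn about y gives the same grasp; the last joint's range is limited). The gripper opens to 94 mm and grips with 3 to 60 N. Pads are 16 mm wide; open, the fingers measure 119 mm over their backs; the gripper's body (75 mm by 177 mm) begins 78 mm behind the grasp point.
Start: joints at [-1.246, 0.3, 1.521, -0, 1.321, -0.067], TCP at [0.21, -0.508, 0.216] pointing down, gripper open.
Joint ranges: [-3.03, 3.03], [-0.79, 2.21], [0.23, 2.52], [-1.04, 4.18], [0, 3.07], [-2.55, 2.55]. Speed limits (rad/s): [2.22, 2.22, 2.57, 3.14, 3.14, 3.14].

### API

Orientations are given as [roll, pitch, yaw] about the fixed x, y, z axes, in that order (R = Rz(yaw) Ry(pitch) Rx(roll)).
In Python, from station import ctrl, imaging gives the robot as it stands. The module is installed in compiled form; this text tells all that it offers.
- The arm moves only by the tool apply_moves, never from a script. Its argument "deltas" is a list of rows, each an object with "dp": the shift along the tool's x, y, z in m, a list of three; "roll": the turn about the tool's y in rad; "grip": the closure, from -1 (fully open) to 1 (shut). In form: [{"dp": [tx, ty, tz], "roll": roll, "grip": grip}, ...]. A call has 1 to 10 rows; each row shifts and turns the commanded pose from where the row before left it, along the tool's axes as they then stand; what a row does not reach is not made up. A row lasts 1/8 s, in which the tool goes at most 62.5 mm and 10.7 degrees, less where a joint would pass 70% of its speed; a pose out of reach is approached as far as the arm can. A call with a gripper value outside its range is refused whole. The fingers move at their own pace and stop on an object; "newtons" is the grip in N (left out, the last holds). Time passes only in rows, so rows that do not move let the fingers close. It gives the time, the measured TCP pose, the force and the opening at its end, in the units of the state.
- ctrl.get_obs(): the state, without advancing time (a new reading comes with each control period).
- imaging.camera(name): name is "scene" or "top" or "wrist"; returns the picture (420x560x3 uint8, blue, green, red); there is no depth.
- imaging.camera_info(name): a dict with "K" (3x3 intrinsics, pixels), "D" ([k1, k2, p1, p2, k3] as OpenCV has them; the pictures are not rectified), "world_from_camera" (4x4, takes a point from camera to world coordinates). Camera axes: x right, y down, z forward; pixel columns grow to the right and rows downward; lengths in m; the calibration is good to about 2 mm. A picture is of the moment at which its call begins: read the wrist's pose just before it. camera_info takes no time and is no camera call; for the wrist camera it gives the pose at the moment of the call.
- ctrl.hand_in(): hands the job in, once; it reports no verdict.
The state is a dict: "time_s": time; "qpos": joint angles; "joint_vel": joint speeds; "tau": joint torques, N m; "ee_pos": TCP position; "eef_rot": TCP orientation; "force": force on the tool from outside, world axes, zero at the start; "moment": the same for the moment, N m; "grip_width": finger opening in m.
Only numpy, scipy, OpenCV 4.12 (cv2) and the standard library are available. Lean on these libraries where they do the work, as an engineer would, in place of code of your own. Each camera call takes 0.05 s, during which the arm holds its last target. There are 200 camera calls.

## Working session

There is one attempt and no reset: what is moved stays moved. The work goes in short steps, Python scripts to look and compute and a tool call to move; the robot and the scene stay as the last step left them, time stands still between calls to the robot, and variables do not carry over. Pictures are saved under pics/ and viewed, about 8 in all and at most 12, crops included, and the job is handed in when it is done.

Besides the shell and the picture viewer there is one more tool, called after "Emit:" as name(argument=value, ...) on one line, values as JSON. apply_moves: Moves the arm, as the interface text tells. Its arguments: {"type":"object","properties":{"deltas":{"type":"array"},"newtons":{"type":"number"}},"required":["deltas"]}

```bash
mkdir -p pics; python3 - <<'E'
from station import ctrl, imaging
import cv2,numpy as np
o=ctrl.get_obs();print(o)
for n in("scene","top"):
    im=imaging.camera(n);cv2.imwrite(f"pics/{n}0.png",im)
    i=imaging.camera_info(n);print(n,i["K"],i["D"],i["world_from_camera"])
    cv2.imwrite(f"pics/{n}0b.png",cv2.resize(im,(800,600),interpolation=cv2.INTER_CUBIC))
E
```

```text
{'time_s': 0.0, 'qpos': array([-1.24560998e+00,  3.00447624e-01,  1.52157076e+00, -1.84738406e-05,
        1.32069280e+00, -6.66125771e-02]), 'joint_vel': array([ 0.00099092, -0.00024713, -0.00051334,  0.00079042,  0.00088068,
        0.00062615]), 'tau': array([ 3.46204279e-04, -5.31800687e+01, -3.52739918e+01,  7.08630262e-02,
        2.44083098e-02, -9.97927509e-05]), 'ee_pos': array([ 0.20992669, -0.5080963 ,  0.21590357]), 'eef_rot': array([-1.57073973e+00,  1.11724372e-03, -1.17899279e+00]), 'force': array([ 0.05812228, -0.2760942 , -0.06633365]), 'moment': array([ 0.0239546 ,  0.00845923, -0.05255293]), 'grip_width': 0.09397695753098213}
scene [[520.8252614    0.         273.94565013]
 [  0.         520.8252614  201.04933013]
 [  0.           0.           1.        ]] [0.06167746 0.         0.         0.         0.        ] [[-0.46926585  0.69998977 -0.53833436  1.27570728]
 [ 0.88304108  0.37562941 -0.2813201   0.37460008]
 [ 0.00529303 -0.60738527 -0.79438978  1.31702313]
 [ 0.          0.          0.          1.        ]]
top [[465.66888079   0.         277.74885577]
 [  0.         465.66888079 212.97158412]
 [  0.           0.           1.        ]] [-0.07544033  0.          0.          0.          0.        ] [[-0.02188217 -0.99201031  0.12424461  0.26981454]
 [-0.9997484   0.02232513  0.00217386 -0.03920283]
 [-0.00493027 -0.12416579 -0.99224924  1.49344861]
 [ 0.          0.          0.          1.        ]]
```

View pics/top0b.png

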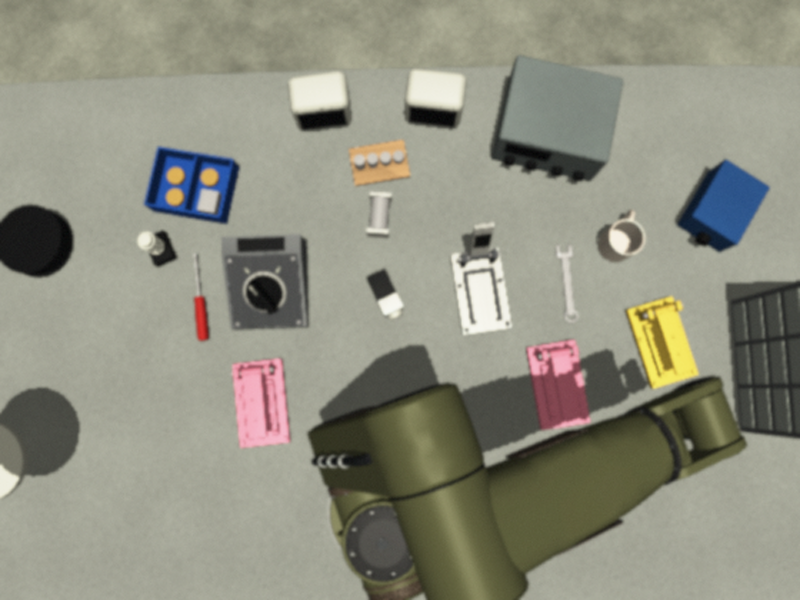

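View pics/scene0b.png

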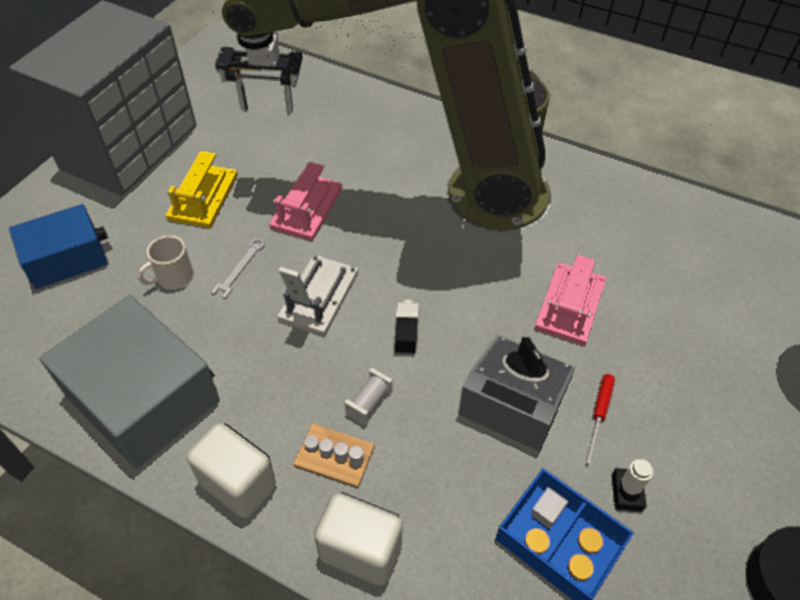

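Top view: the white cradle is at (481,290), with its clamp hinge on the far side. The black and aluminium gearmotor is at (385,293) with its disc towards the robot. The knob is at (264,292). Look-alikes: the round motor at (378,213), pink cradles at (260,403) and (558,385), and a yellow one at (662,342). I choose the boxy one and the white cradle, and check both in a close crop.

```bash
cat > h.py <<'E'
import numpy as np, cv2
from station import ctrl, imaging
def ray(info,uv):
    n=cv2.undistortPoints(np.array(uv,float).reshape(-1,1,2),np.array(info["K"]),np.array(info["D"])).reshape(-1,2)
    T=np.array(info["world_from_camera"]);d=np.c_[n,np.ones(len(n))]@T[:3,:3].T
    return T[:3,3],d
def onz(info,uv,z):
    c,d=ray(info,uv);return c+d*((z-c[2])/d[:,2])[:,None]
def proj(info,P):
    T=np.linalg.inv(np.array(info["world_from_camera"]))
    return cv2.projectPoints(np.array(P,float).reshape(-1,3),cv2.Rodrigues(T[:3,:3])[0],T[:3,3],np.array(info["K"]),np.array(info["D"]))[0].reshape(-1,2)
E
python3 - <<'E'
from h import *
im=cv2.imread("pics/top0.png")
c=im[150:255,150:370];c=cv2.resize(c,None,fx=3.6,fy=3.6,interpolation=cv2.INTER_CUBIC)
s=cv2.imread("pics/scene0.png")[170:330,180:420];s=cv2.resize(s,(330,220),interpolation=cv2.INTER_CUBIC)
out=np.zeros((600,800,3),np.uint8);out[:c.shape[0],:c.shape[1]]=c;out[380:600,:330]=s
cv2.imwrite("pics/crop1.png",out)
i=imaging.camera_info("top")
f=lambda u,v:(u*.7,v*.7)
print("motor top",onz(i,[f(385,293)],.05),"cradle",onz(i,[f(482,297)],.02),"knob",onz(i,[f(264,292)],.1))
E
```

```text
motor top [[ 0.47596931 -0.01076316  0.05      ]] cradle [[ 0.46635139 -0.22688271  0.02      ]] knob [[0.47685376 0.24530724 0.1       ]]
```

View pics/crop1.png

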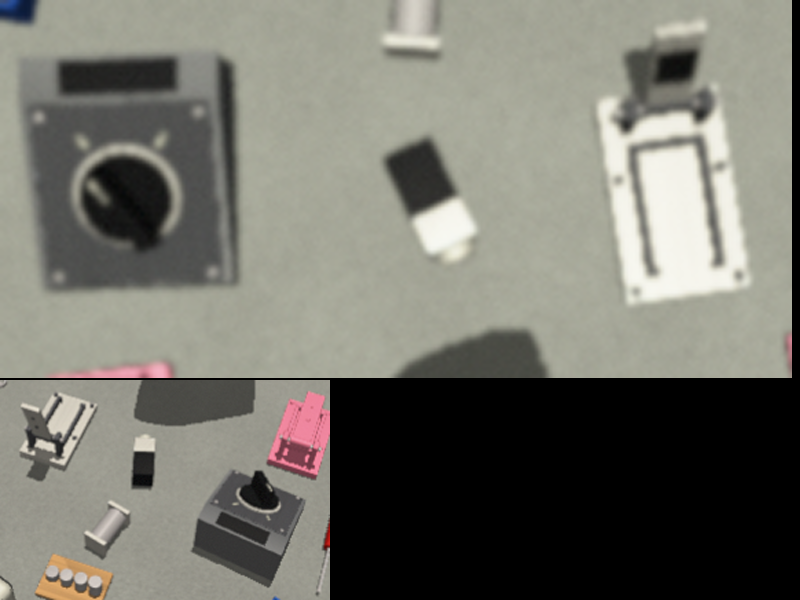

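```bash
cat >> h.py <<'E'
from scipy.spatial.transform import Rotation as Ro
def plan(p,yaw=None,R=None):
    "tool-axis shift (at current orientation) to p; roll to reach yaw with tool down"
    o=ctrl.get_obs();Rc=Ro.from_euler("xyz",o["eef_rot"])
    print("now",o["ee_pos"].round(4),o["eef_rot"].round(4),"t",o["time_s"],"F",o["force"].round(1),"w",round(o["grip_width"],4))
    print("dp",Rc.inv().apply(np.array(p)-o["ee_pos"]).round(4),"roll",None if yaw is None else round(o["eef_rot"][2]-yaw,4))
E
python3 - <<'E'
from h import *
i=imaging.camera_info("top")
f=lambda L:np.array(L)/3.6+150
m=onz(i,f([(386,158),(431,138),(477,232),(430,256)]),.05);print(m.round(3))
c=onz(i,f([(600,100),(717,86),(747,284),(630,301)]),.02);print(c.round(3))
for q in(m,c):
    a=(q[0]+q[1])/2-(q[2]+q[3])/2;b=q[0]+q[3]-q[1]-q[2];print("ctr",q.mean(0).round(3),"len",np.linalg.norm(a).round(3),"wid",(np.linalg.norm(b)/2).round(3),"yaw",np.arctan2(a[1],a[0]).round(3),np.arctan2(b[1],b[0]).round(3)-1.571)
plan([.44,-.01,.28],-1.13)
E
```

```text
[[ 0.512  0.027  0.05 ]
 [ 0.529 -0.013  0.05 ]
 [ 0.446 -0.051  0.05 ]
 [ 0.426 -0.01   0.05 ]]
[[ 0.566 -0.164  0.02 ]
 [ 0.576 -0.269  0.02 ]
 [ 0.398 -0.288  0.02 ]
 [ 0.385 -0.184  0.02 ]]
ctr [ 0.478 -0.011  0.05 ] len 0.093 wid 0.044 yaw 0.414 0.42700000000000005
ctr [ 0.481 -0.226  0.02 ] len 0.181 wid 0.105 yaw 0.11 0.1100000000000001
now [ 0.2099 -0.5081  0.216 ] [-1.5707e+00  1.0000e-03 -1.1790e+00] t 0.1 F [-0.   0.6  0.2] w 0.094
dp [-0.3726 -0.0636  0.4028] roll -0.049
```

Emit:
apply_moves(deltas=[{"dp":[-0.037,-0.0065,0.04],"roll":0,"grip":-1},{"dp":[-0.037,-0.0065,0.04],"roll":0,"grip":-1},{"dp":[-0.037,-0.0065,0.04],"roll":0,"grip":-1},{"dp":[-0.037,-0.0065,0.04],"roll":0,"grip":-1},{"dp":[-0.037,-0.0065,0.04],"roll":0,"grip":-1},{"dp":[-0.037,-0.0065,0.04],"roll":0,"grip":-1},{"dp":[-0.037,-0.0065,0.04],"roll":0,"grip":-1},{"dp":[-0.037,-0.0065,0.04],"roll":0,"grip":-1},{"dp":[-0.037,-0.0065,0.04],"roll":-0.05,"grip":-1},{"dp":[0,0,0],"roll":0,"grip":-1}])

```text
time_s: 1.35
ee_pos: [0.4163, -0.0605, 0.2751]
eef_rot: [-1.571, 0.0, -1.124]
force: [0.0, 0.1, -0.5]
grip_width: 0.0938
```

```bash
python3 - <<'E'
from h import *
i=imaging.camera_info("wrist");im=imaging.camera("wrist");cv2.imwrite("pics/w1.png",im)
plan([.478,-.011,.12],-1.15)
print(np.array(i["world_from_camera"]).round(3).tolist(),np.array(i["K"])[0,0])
import pickle;pickle.dump(i,open("w1.pkl","wb"))
E
```

```text
now [ 0.4157 -0.062   0.2747] [-1.5712e+00  2.0000e-04 -1.1260e+00] t 1.4 F [0.2 0.2 0.2] w 0.0937
dp [-0.0193  0.1547  0.0782] roll 0.024
[[0.432, -0.87, -0.235, 0.485], [-0.902, -0.417, -0.113, -0.028], [0.001, 0.261, -0.965, 0.443], [0.0, 0.0, 0.0, 1.0]] 299.5248587551408
```

View pics/w1.png

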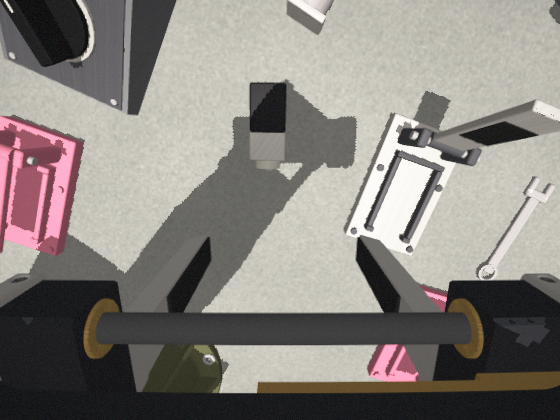

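```bash
python3 - <<'E'
from h import *
import pickle
i=pickle.load(open("w1.pkl","rb"));im=cv2.imread("pics/w1.png")
g=cv2.cvtColor(im,cv2.COLOR_BGR2GRAY)
m=((g<45)).astype(np.uint8);m[:,:240]=0;m[:,300:]=0;m[:70]=0;m[140:]=0
n,l,s,c=cv2.connectedComponentsWithStats(m);k=1+s[1:,4].argmax();print(s[k])
r=cv2.minAreaRect(np.argwhere(l==k)[:,::-1].astype(np.float32));b=cv2.boxPoints(r);print(b.round(1).tolist())
w=onz(i,b,.05);print(w.round(4).tolist())
q=onz(i,[(250,82.5),(286.5,82.5),(284.5,159),(249.5,159),(266,168)],.05);print(q.round(4).tolist(),np.linalg.norm(q[0]-q[1]),np.linalg.norm(q[1]-q[2]))
for a in(w,):
  print("yaws",[np.arctan2(*(a[(j+1)%4]-a[j])[1::-1]).round(3) for j in range(4)])
for r in range(70,175,8): print(r,g[r,240:296:3].tolist())
print(g[145:180,267].tolist())
E
```

```text
[ 250   83   36   49 1290]
[[250.0, 83.0], [285.0, 83.0], [285.0, 131.0], [250.0, 131.0]]
[[0.5144, 0.0312, 0.05], [0.5329, -0.0076, 0.05], [0.4812, -0.0325, 0.05], [0.462, 0.0078, 0.05]]
[[0.5149, 0.0314, 0.05], [0.5342, -0.009, 0.05], [0.449, -0.0473, 0.05], [0.4292, -0.0061, 0.05], [0.4279, -0.0304, 0.05]] 0.044807693458966 0.09345338739710031
yaws [np.float64(-1.125), np.float64(-2.693), np.float64(2.017), np.float64(0.42)]
70 [203, 200, 197, 199, 198, 198, 198, 205, 210, 206, 202, 196, 197, 206, 202, 204, 207, 210, 203]
78 [206, 203, 185, 199, 205, 199, 204, 207, 205, 196, 206, 195, 200, 203, 202, 202, 198, 197, 198]
86 [198, 195, 197, 136, 70, 70, 68, 73, 69, 73, 69, 41, 28, 33, 27, 23, 102, 103, 169]
94 [199, 203, 199, 132, 73, 72, 71, 73, 74, 32, 28, 27, 29, 31, 28, 29, 105, 105, 102]
102 [198, 201, 189, 132, 75, 76, 76, 33, 33, 29, 30, 29, 27, 31, 32, 44, 101, 104, 102]
110 [202, 203, 204, 169, 78, 32, 25, 31, 27, 32, 26, 27, 27, 30, 28, 40, 102, 105, 103]
118 [102, 107, 104, 82, 26, 28, 24, 30, 30, 27, 27, 28, 28, 30, 26, 52, 105, 104, 102]
126 [103, 109, 100, 83, 26, 26, 24, 28, 26, 20, 27, 30, 24, 30, 28, 72, 101, 109, 109]
134 [101, 100, 107, 117, 150, 148, 148, 143, 146, 143, 153, 148, 144, 153, 146, 113, 105, 103, 102]
142 [107, 104, 100, 116, 145, 144, 147, 143, 148, 146, 147, 148, 146, 149, 146, 110, 104, 106, 105]
150 [101, 100, 105, 116, 146, 138, 147, 145, 143, 146, 143, 144, 143, 145, 144, 102, 107, 99, 104]
158 [100, 105, 101, 108, 139, 141, 142, 146, 142, 141, 145, 145, 143, 145, 144, 101, 104, 109, 107]
166 [100, 105, 105, 98, 103, 108, 137, 145, 148, 151, 147, 144, 136, 140, 196, 197, 205, 201, 204]
174 [105, 103, 104, 105, 101, 104, 103, 104, 106, 107, 106, 104, 99, 106, 107, 205, 214, 202, 168]
[143, 144, 141, 145, 148, 146, 147, 144, 146, 141, 145, 142, 143, 141, 140, 134, 151, 152, 152, 150, 155, 151, 152, 149, 132, 118, 105, 105, 106, 107, 105, 105, 105, 105, 103]
```

Emit:
apply_moves(deltas=[{"dp":[-0.0103,0,0.0413],"roll":0.019,"grip":-1},{"dp":[-0.0103,0.01,0.0413],"roll":0,"grip":-1},{"dp":[0,0.045,0],"roll":0,"grip":-1},{"dp":[0,0.045,0],"roll":0,"grip":-1},{"dp":[0,0.045,0],"roll":0,"grip":-1},{"dp":[0,0.0,0],"roll":0,"grip":-1},{"dp":[0,0.0,0],"roll":0,"grip":-1}])

```text
time_s: 2.28
ee_pos: [0.4826, -0.0106, 0.1316]
eef_rot: [-1.569, -0.001, -1.149]
force: [0.4, -0.4, -0.1]
grip_width: 0.094
```

```bash
python3 - <<'E'
from h import *
plan([.4815,-.008,.032],-1.145)
E
```

```text
now [ 0.4826 -0.0106  0.1316] [-1.5694e+00 -9.0000e-04 -1.1492e+00] t 2.275 F [ 0.4 -0.4 -0.1] w 0.094
dp [-0.0029  0.0996 -0.    ] roll -0.0042
```

Emit:
apply_moves(deltas=[{"dp":[-0.0028,0.034,0],"roll":0,"grip":-1},{"dp":[0,0.033,0],"roll":0,"grip":-1},{"dp":[0,0.0325,0],"roll":0,"grip":-1},{"dp":[0,0,0],"roll":0,"grip":1},{"dp":[0,0,0],"roll":0,"grip":1},{"dp":[0,0,0],"roll":0,"grip":1},{"dp":[0,0,0],"roll":0,"grip":1},{"dp":[0,0,0],"roll":0,"grip":1},{"dp":[0,0,0],"roll":0,"grip":1}], newtons=30)

```text
time_s: 3.4
ee_pos: [0.4809, -0.0072, 0.0308]
eef_rot: [-1.57, -0.0, -1.148]
force: [-2.4, 0.4, 6.0]
grip_width: 0.046
```

Emit:
apply_moves(deltas=[{"dp":[0,-0.02,0],"roll":0,"grip":1},{"dp":[0,-0.05,0],"roll":0,"grip":1},{"dp":[0,-0.05,0],"roll":0,"grip":1},{"dp":[0.0335,-0.02,-0.037],"roll":0,"grip":1},{"dp":[0.0335,0,-0.037],"roll":0,"grip":1},{"dp":[0.0335,0,-0.037],"roll":0,"grip":1},{"dp":[0.0335,0,-0.037],"roll":0.1,"grip":1},{"dp":[0,0,0],"roll":0.1,"grip":1},{"dp":[0,0,0],"roll":0.113,"grip":1},{"dp":[0,0,0],"roll":0,"grip":1}])

```text
time_s: 4.65
ee_pos: [0.4005, -0.1901, 0.1701]
eef_rot: [-1.572, 0.001, -1.461]
force: [0.3, -0.3, -3.4]
grip_width: 0.0458
```

```bash
python3 - <<'E'
from h import *
import pickle
i=imaging.camera_info("wrist");im=imaging.camera("wrist");cv2.imwrite("pics/w2.png",im)
pickle.dump(i,open("w2.pkl","wb"))
plan([.48,-.226,.2],-1.461)
cv2.imwrite("pics/w2b.png",cv2.resize(im,(800,600),interpolation=cv2.INTER_CUBIC))
E
```

```text
now [ 0.4006 -0.19    0.1702] [-1.5713e+00  4.0000e-04 -1.4586e+00] t 4.7 F [ 0.4  0.1 -3. ] w 0.046
dp [ 0.0446 -0.0299  0.0748] roll 0.0024
```

View pics/w2b.png

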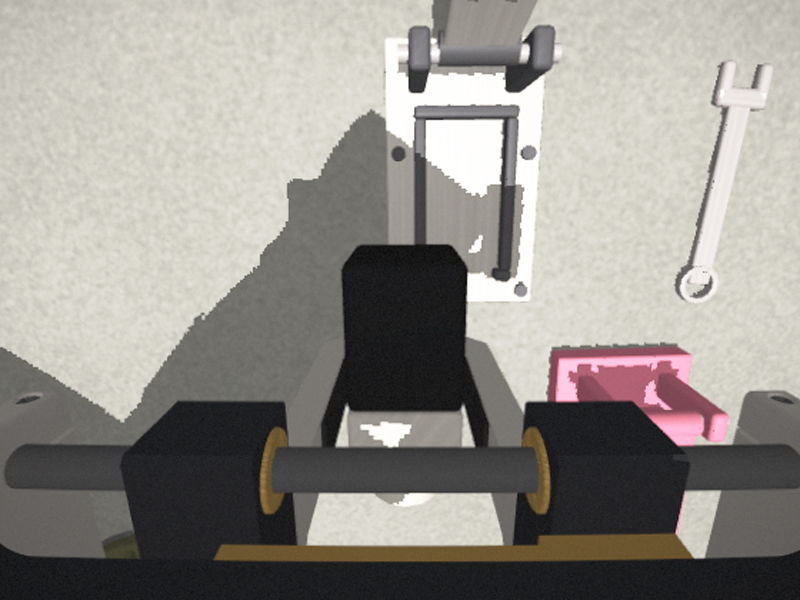

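```bash
python3 - <<'E'
from h import *
import pickle
i=pickle.load(open("w2.pkl","rb"))
f=lambda L:np.array(L,float)*.7
a=onz(i,f([(415,107),(519,107),(511,270)]),.035);print("nest far L,R, nearR(outer,z35)",a.round(4).tolist(),np.linalg.norm(a[0]-a[1]))
p=onz(i,f([(387,38),(546,70),(530,301),(386,240)]),.02);print("plate",p.round(4).tolist())
y1=np.arctan2(*(p[1]-p[2])[1::-1]);y2=np.arctan2(*(p[0]-p[3])[1::-1]);d=a[0]-a[1];y3=np.arctan2(d[1],d[0])-np.pi/2
print("yaws",y1,y2,y3)
# hinge barrel axis z 75
h=onz(i,f([(412,55),(548,50)]),.075);print("hinge",h.round(4).tolist())
for y in(.11,.12):
  e=np.array([np.cos(y),np.sin(y)]);n=np.array([-e[1],e[0]])
  print(y,"origin from far wall",((a[0]+a[1])[:2]/2-.06*e).round(4), "plate edge lateral", [(q[:2]@n).round(4) for q in p],"nest lateral",[(q[:2]@n).round(4) for q in a],"long",[(q[:2]@e).round(4) for q in [*a,*p,*h]])
# motor pose in hand: top face corners, z unknown
o=.0308;top=.1702-.0308+.05
m=onz(i,f([(345,268),(466,268),(462,410),(349,410)]),top);print("motor top",m.round(4).tolist(),top)
E
```

```text
nest far L,R, nearR(outer,z35) [[0.5239, -0.1835, 0.035], [0.5317, -0.2517, 0.035], [0.4228, -0.2653, 0.035]] 0.06863899125239718
plate [[0.567, -0.16, 0.02], [0.5597, -0.2694, 0.02], [0.3976, -0.2884, 0.02], [0.4323, -0.1729, 0.02]]
yaws 0.11663764258785125 0.09491122322377461 0.11343603721081141
hinge [[0.5444, -0.1785, 0.075], [0.5556, -0.2535, 0.075]]
0.11 origin from far wall [ 0.4681 -0.2242] plate edge lateral [np.float64(-0.2213), np.float64(-0.3292), np.float64(-0.3303), np.float64(-0.2193)] nest lateral [np.float64(-0.2399), np.float64(-0.3086), np.float64(-0.3101)] long [np.float64(0.5006), np.float64(0.5008), np.float64(0.3911), np.float64(0.546), np.float64(0.5268), np.float64(0.3635), np.float64(0.4107), np.float64(0.5215), np.float64(0.5244)]
0.12 origin from far wall [ 0.4682 -0.2248] plate edge lateral [np.float64(-0.2268), np.float64(-0.3345), np.float64(-0.3339), np.float64(-0.2234)] nest lateral [np.float64(-0.2449), np.float64(-0.3136), np.float64(-0.314)] long [np.float64(0.4981), np.float64(0.4977), np.float64(0.388), np.float64(0.5438), np.float64(0.5235), np.float64(0.3602), np.float64(0.4085), np.float64(0.5191), np.float64(0.5213)]
motor top [[0.4444, -0.1641, 0.1894], [0.4491, -0.2067, 0.1894], [0.3932, -0.2135, 0.1894], [0.3884, -0.1697, 0.1894]] 0.1894
```

```bash
python3 - <<'E'
from h import *
import pickle
i=pickle.load(open("w2.pkl","rb"))
im=cv2.imread("pics/w2.png");c=im[15:215,260:390];cv2.imwrite("pics/c2.png",cv2.resize(c,None,fx=3,fy=3,interpolation=cv2.INTER_CUBIC))
for y,o in((.11,(.468,-.2245)),):
  R=np.array([[np.cos(y),-np.sin(y)],[np.sin(y),np.cos(y)]])
  for P in[(.06,.035,.035),(.06,-.035,.035),(-.06,-.035,.035),(-.06,-.035,.02),(-.06,-.023,.035),(.052,-.027,.035),(.052,.027,.02),(.08,.033,.075),(.08,-.033,.075)]:
    w=[*(R@P[:2]+o),P[2]];print(P,((proj(i,w)[0]-[260,15])*3).round(0))
E
```

```text
(0.06, 0.035, 0.035) [ 90. 180.]
(0.06, -0.035, 0.035) [313. 181.]
(-0.06, -0.035, 0.035) [289. 552.]
(-0.06, -0.035, 0.02) [280. 542.]
(-0.06, -0.023, 0.035) [255. 552.]
(0.052, -0.027, 0.035) [286. 208.]
(0.052, 0.027, 0.02) [113. 213.]
(0.08, 0.033, 0.075) [102.  75.]
(0.08, -0.033, 0.075) [349.  76.]
```

View pics/c2.png

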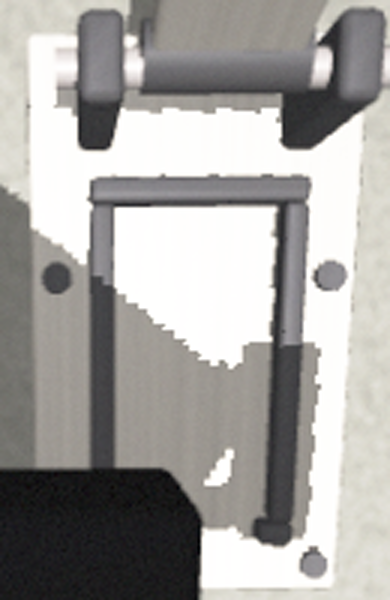

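Emit:
apply_moves(deltas=[{"dp":[0.0207,0,0.0329],"roll":0,"grip":1},{"dp":[0.0207,0,0.0329],"roll":0,"grip":1},{"dp":[0,0.03,0],"roll":0,"grip":1},{"dp":[0,0.03,0],"roll":0,"grip":1},{"dp":[0,0,0],"roll":0,"grip":1},{"dp":[0,0,0],"roll":0,"grip":1},{"dp":[0,0,0],"roll":0,"grip":1}])

```text
time_s: 5.58
ee_pos: [0.4713, -0.2243, 0.1118]
eef_rot: [-1.569, -0.001, -1.46]
force: [0.4, -0.0, -3.3]
grip_width: 0.0459
```

```bash
python3 - <<'E'
from h import *
import pickle
plan([.4706,-.2238,.0508],-1.459)
i=imaging.camera_info("wrist");im=imaging.camera("wrist");cv2.imwrite("pics/w3.png",im);pickle.dump(i,open("w3.pkl","wb"))
E
```

```text
now [ 0.4713 -0.2243  0.1118] [-1.5690e+00 -1.3000e-03 -1.4604e+00] t 5.575 F [ 0.4 -0.  -3.3] w 0.0459
dp [-0.0007  0.061  -0.0007] roll -0.0014
```

View pics/w3.png

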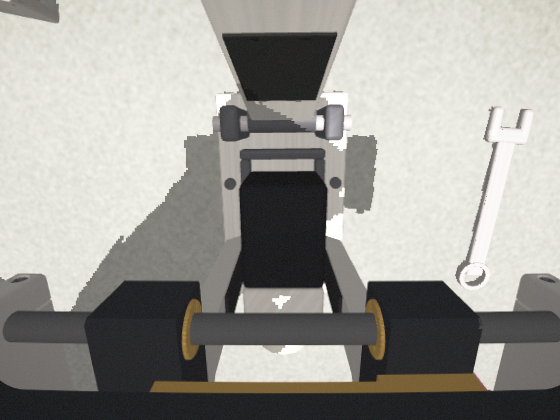

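```bash
python3 - <<'E'
from h import *
i=imaging.camera_info("top");s=imaging.camera_info("scene")
y=.112;R=np.array([[np.cos(y),-np.sin(y)],[np.sin(y),np.cos(y)]])
for th in(1.57,1.65,1.75,1.9):
  w=[*(R@[.08-.14*np.cos(th),0]+[.469,-.2245]),.075+.14*np.sin(th)]
  print(th,np.round(w,3),"crop1 px",((proj(i,w)[0]-150)*3.6).round(0),"sceneb px",(proj(s,w)[0]/.7).round(0))
E
```

```text
1.57 [ 0.548 -0.216  0.215] crop1 px [687.  71.] sceneb px [295. 255.]
1.65 [ 0.56  -0.214  0.215] crop1 px [684.  57.] sceneb px [292. 260.]
1.75 [ 0.573 -0.213  0.213] crop1 px [681.  40.] sceneb px [289. 265.]
1.9 [ 0.593 -0.211  0.207] crop1 px [677.  17.] sceneb px [285. 275.]
```

Emit:
apply_moves(deltas=[{"dp":[-0.0006,0.02,-0.0006],"roll":0,"grip":1},{"dp":[0,0.02,0],"roll":0,"grip":1},{"dp":[0,0.01,0],"roll":0,"grip":1},{"dp":[0,0.005,0],"roll":0,"grip":1},{"dp":[0,0,0],"roll":0,"grip":1},{"dp":[0,0,0],"roll":0,"grip":1}])

```text
time_s: 6.38
ee_pos: [0.4704, -0.2237, 0.0561]
eef_rot: [-1.57, -0.001, -1.461]
force: [-0.5, 0.5, -3.7]
grip_width: 0.0458
```

Emit:
apply_moves(deltas=[{"dp":[0,0.002,0],"roll":0,"grip":1},{"dp":[0,0.002,0],"roll":0,"grip":1},{"dp":[0,0.001,0],"roll":0,"grip":1},{"dp":[0,0,0],"roll":0,"grip":1},{"dp":[0,0,0],"roll":0,"grip":1}])

```text
time_s: 7.0
ee_pos: [0.47, -0.2235, 0.0508]
eef_rot: [-1.571, 0.0, -1.461]
force: [-4.3, 1.7, 5.4]
grip_width: 0.0455
```

Emit:
apply_moves(deltas=[{"dp":[0,0,0],"roll":0,"grip":-1},{"dp":[0,0,0],"roll":0,"grip":-1},{"dp":[0,0,0],"roll":0,"grip":-1},{"dp":[0,0,0],"roll":0,"grip":-1},{"dp":[0,-0.03,0],"roll":0,"grip":-1},{"dp":[0,-0.05,0],"roll":0,"grip":-1},{"dp":[0,-0.05,-0.01],"roll":0,"grip":-1},{"dp":[0,-0.04,-0.05],"roll":0,"grip":-1},{"dp":[0,0,-0.05],"roll":0,"grip":-1},{"dp":[0,0,0],"roll":0,"grip":-1}])

```text
time_s: 8.25
ee_pos: [0.3602, -0.2358, 0.2202]
eef_rot: [-1.57, -0.001, -1.463]
force: [0.7, 0.8, 0.5]
grip_width: 0.094
```

```bash
python3 - <<'E'
from h import *
import pickle
i=imaging.camera_info("wrist");im=imaging.camera("wrist");cv2.imwrite("pics/w4.png",im);pickle.dump(i,open("w4.pkl","wb"))
plan([.47,-.22,.22])
y=.112;R=np.array([[np.cos(y),-np.sin(y)],[np.sin(y),np.cos(y)]])
for P in[(.06,.035,.035),(.06,-.035,.035),(.048,.023,.07),(.048,-.023,.07),(-.048,-.023,.07),(-.048,.023,.07),(-.06,0,.048)]:
    w=[*(R@P[:2]+[.469,-.2245]),P[2]];print(P,proj(i,w)[0].round(0))
cv2.imwrite("pics/w4c.png",cv2.resize(im[0:300,180:480],(600,600),interpolation=cv2.INTER_CUBIC))
E
```

```text
now [ 0.3615 -0.2357  0.22  ] [-1.5698e+00 -9.0000e-04 -1.4626e+00] t 8.3 F [0.4 0.2 0.1] w 0.094
dp [-3.900e-03  1.000e-04  1.096e-01] roll None
(0.06, 0.035, 0.035) [250.  37.]
(0.06, -0.035, 0.035) [316.  37.]
(0.048, 0.023, 0.07) [259.  40.]
(0.048, -0.023, 0.07) [307.  40.]
(-0.048, -0.023, 0.07) [306. 141.]
(-0.048, 0.023, 0.07) [261. 142.]
(-0.06, 0, 0.048) [283. 151.]
```

View pics/w4c.png

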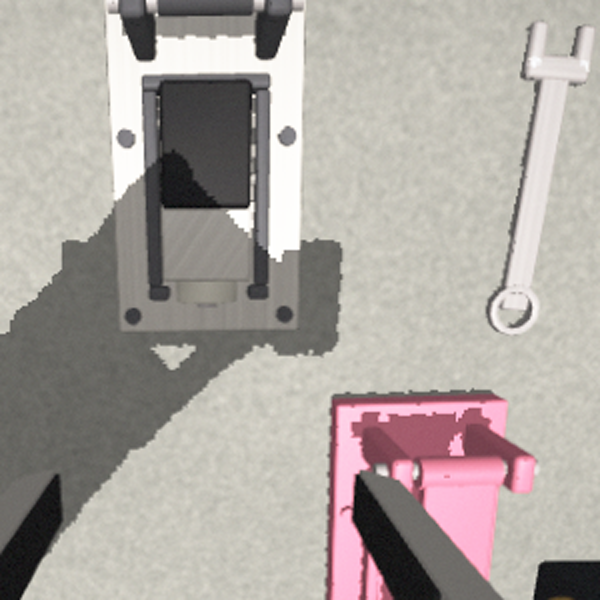

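```bash
python3 - <<'E'
from h import *
t=imaging.camera_info("top");s=imaging.camera_info("scene")
# grey instrument box, front-left top corner: top(499,147)? scene: candidates
a,d=ray(t,[(500*.7,152*.7)]);b,e=ray(s,[(216*.7,374*.7)])
A=np.c_[d[0],-e[0]];k=np.linalg.lstsq(A,b-a,rcond=None)[0];print((a+k[0]*d[0]).round(3),(b+k[1]*e[0]).round(3))
E
```

```text
[ 0.782 -0.273  0.078] [ 0.778 -0.263  0.075]
```

Emit:
apply_moves(deltas=[{"dp":[0,-0.04,0],"roll":0,"grip":1},{"dp":[0,-0.04,0],"roll":0,"grip":1},{"dp":[0,0,0.045],"roll":0,"grip":1},{"dp":[0,0,0.045],"roll":0,"grip":1},{"dp":[0,0,0.045],"roll":0,"grip":1},{"dp":[0,0,0.045],"roll":0,"grip":1},{"dp":[0,0,0],"roll":0,"grip":1},{"dp":[0,0,0],"roll":0,"grip":1}])

```text
time_s: 9.3
ee_pos: [0.5411, -0.2154, 0.2988]
eef_rot: [-1.572, 0.001, -1.46]
force: [-0.2, 0.2, 0.7]
grip_width: 0.0174
```

Emit:
apply_moves(deltas=[{"dp":[0,0,0.045],"roll":0,"grip":1},{"dp":[0,0,0.04],"roll":0,"grip":1},{"dp":[0,0,0],"roll":0,"grip":1},{"dp":[0,0.04,0],"roll":0,"grip":1},{"dp":[0,0.04,0],"roll":0,"grip":1},{"dp":[0,0.04,0],"roll":0,"grip":1},{"dp":[0,0.009,0],"roll":0,"grip":1},{"dp":[0,0,0],"roll":0,"grip":1},{"dp":[0,0,0],"roll":0,"grip":1}])

```text
time_s: 10.42
ee_pos: [0.6258, -0.2068, 0.1727]
eef_rot: [-1.568, -0.001, -1.461]
force: [-0.0, 0.7, 0.2]
grip_width: 0.0005
```

Emit:
apply_moves(deltas=[{"dp":[0,0.002,-0.015],"roll":0,"grip":1},{"dp":[0,0,-0.015],"roll":0,"grip":1},{"dp":[0,0,-0.015],"roll":0,"grip":1},{"dp":[0,0,-0.015],"roll":0,"grip":1}])

```text
time_s: 10.92
ee_pos: [0.5661, -0.2133, 0.1706]
eef_rot: [-1.567, -0.002, -1.461]
force: [3.2, -0.5, 3.3]
grip_width: 0.0004
```

Emit:
apply_moves(deltas=[{"dp":[0,0.0,-0.011],"roll":0,"grip":1},{"dp":[0,0,-0.0113],"roll":0,"grip":1},{"dp":[0,0,-0.012],"roll":0,"grip":1},{"dp":[0,0.002,-0.012],"roll":0,"grip":1},{"dp":[0,0.0035,-0.012],"roll":0,"grip":1},{"dp":[0,0.0051,-0.0118],"roll":0,"grip":1}])

```text
time_s: 11.68
ee_pos: [0.4952, -0.2207, 0.1576]
eef_rot: [-1.571, 0.0, -1.461]
force: [3.2, -0.7, 0.2]
grip_width: 0.0006
```

Emit:
apply_moves(deltas=[{"dp":[0,0.007,-0.0112],"roll":0,"grip":1},{"dp":[0,0.0086,-0.0103],"roll":0,"grip":1},{"dp":[0,0.0102,-0.0092],"roll":0,"grip":1},{"dp":[0,0.0116,-0.008],"roll":0,"grip":1},{"dp":[0,0.008,-0.004],"roll":0,"grip":1},{"dp":[0,0.008,-0.004],"roll":0,"grip":1},{"dp":[0,0.005,-0.0015],"roll":0,"grip":1},{"dp":[0,0,0],"roll":0,"grip":1}])

```text
time_s: 12.68
ee_pos: [0.4479, -0.2259, 0.0991]
eef_rot: [-1.571, 0.0, -1.461]
force: [0.1, -1.0, 0.2]
grip_width: 0.0004
```

Emit:
apply_moves(deltas=[{"dp":[0,0.002,0],"roll":0,"grip":1},{"dp":[0,0.002,0],"roll":0,"grip":1},{"dp":[0,0.001,0],"roll":0,"grip":1},{"dp":[0,0,0],"roll":0,"grip":1}])

```text
time_s: 13.18
ee_pos: [0.4484, -0.2261, 0.096]
eef_rot: [-1.57, -0.001, -1.461]
force: [-6.9, 3.5, 20.3]
grip_width: 0.0007
```

Emit:
apply_moves(deltas=[{"dp":[0,0.001,0],"roll":0,"grip":1},{"dp":[0,0,0],"roll":0,"grip":1},{"dp":[0,-0.01,0],"roll":0,"grip":1},{"dp":[0,-0.04,0],"roll":0,"grip":1},{"dp":[0,-0.05,0],"roll":0,"grip":-1},{"dp":[0,-0.05,0],"roll":0,"grip":-1},{"dp":[-0.05,-0.02,0],"roll":0,"grip":-1},{"dp":[-0.05,0,0],"roll":0,"grip":-1},{"dp":[-0.05,0,0],"roll":0,"grip":-1},{"dp":[-0.05,0,0],"roll":0,"grip":-1}])

```text
time_s: 14.42
ee_pos: [0.4258, -0.0257, 0.2637]
eef_rot: [-1.57, -0.0, -1.461]
force: [0.3, 0.1, 0.7]
grip_width: 0.0568
```

```bash
python3 - <<'E'
from h import *
import pickle
i=imaging.camera_info("wrist");plan([.47,.24,.3]);im=imaging.camera("wrist");cv2.imwrite("pics/w5.png",im);pickle.dump(i,open("w5.pkl","wb"))
t=imaging.camera("top");cv2.imwrite("pics/t5.png",t)
out=np.zeros((600,800,3),np.uint8)
out[:300,:400]=cv2.resize(im,(400,300));out[300:,:]=cv2.resize(t[140:260,140:460],(800,300),interpolation=cv2.INTER_CUBIC)
s=imaging.camera("scene");out[:300,400:]=cv2.resize(s[160:310,180:380],(400,300),interpolation=cv2.INTER_CUBIC)
cv2.imwrite("pics/m5.png",out)
E
```

```text
now [ 0.4258 -0.0257  0.2637] [-1.5702e+00 -1.0000e-04 -1.4612e+00] t 14.425 F [0.3 0.1 0.7] w 0.0568
dp [-0.2593 -0.0363  0.073 ] roll None
```

View pics/m5.png

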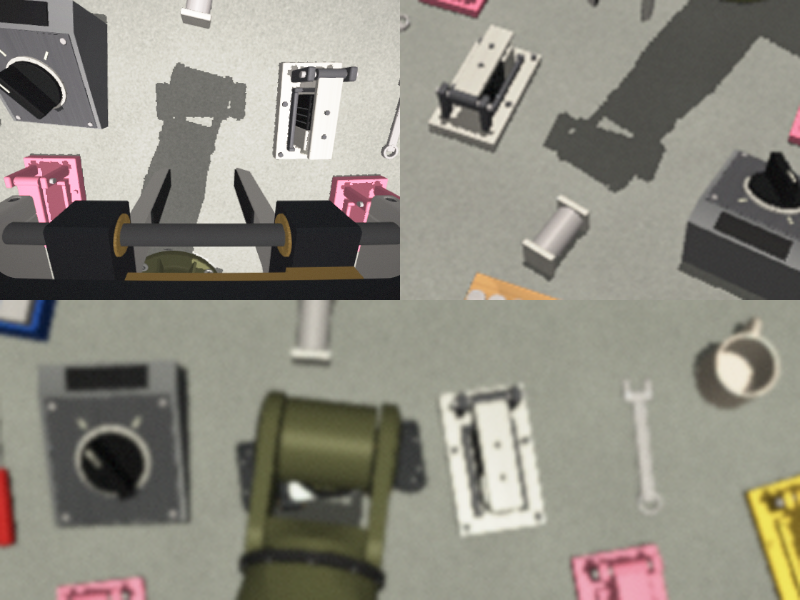

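Clamp is down over the motor and the disc end is free. Next I go above the console to measure the knob. The tool only points down, so I will push the bar's pale-line end clockwise with closed fingers.

Emit:
apply_moves(deltas=[{"dp":[-0.044,-0.005,0],"roll":0,"grip":1},{"dp":[-0.044,-0.005,0],"roll":0,"grip":1},{"dp":[-0.044,-0.005,0],"roll":0,"grip":1},{"dp":[-0.044,-0.005,0],"roll":0,"grip":1},{"dp":[-0.044,-0.005,0],"roll":0,"grip":1},{"dp":[-0.044,-0.005,0],"roll":0,"grip":1},{"dp":[0,0,0],"roll":0,"grip":1},{"dp":[0,0,0],"roll":0,"grip":1}])

```text
time_s: 15.58
ee_pos: [0.3977, 0.2343, 0.2932]
eef_rot: [-1.571, -0.0, -1.462]
force: [0.1, 0.3, -0.7]
grip_width: 0.0005
```

```bash
python3 - <<'E'
from h import *
import pickle
i=imaging.camera_info("wrist");plan([.47,.24,.3]);im=imaging.camera("wrist");cv2.imwrite("pics/w6.png",im);pickle.dump(i,open("w6.pkl","wb"))
cv2.imwrite("pics/w6b.png",cv2.resize(im,(800,600),interpolation=cv2.INTER_CUBIC))
E
```

```text
now [0.3977 0.2343 0.2932] [-1.5712e+00 -4.0000e-04 -1.4615e+00] t 15.575 F [ 0.1  0.3 -0.7] w 0.0005
dp [ 0.0022 -0.0068  0.0725] roll None
```

View pics/w6b.png

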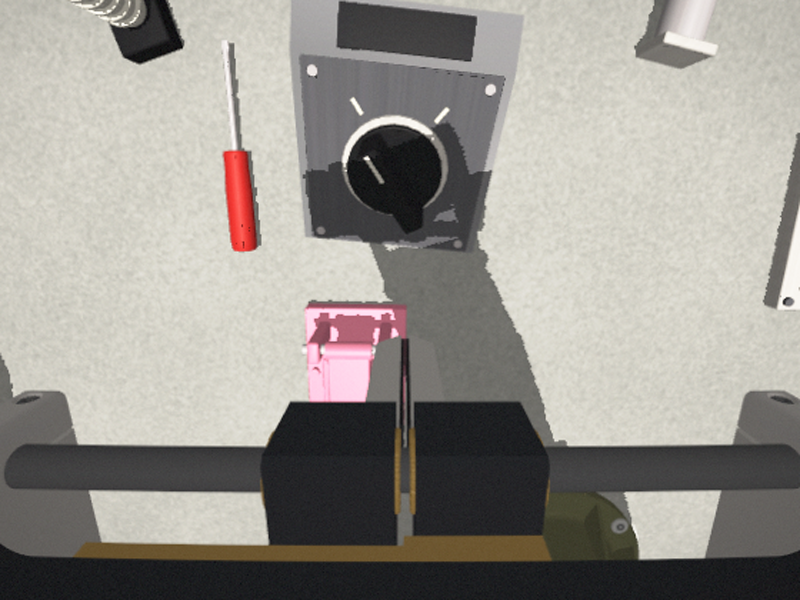

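```bash
cat > k.py <<'E'
from h import *
def plane(info,uv,p0,n):
    c,d=ray(info,uv);return c+d*(((p0-c)@n)/(d@n))[:,None]
E
python3 - <<'E'
from k import *
import pickle
i=pickle.load(open("w6.pkl","rb"));f=lambda L:np.array(L,float)*.7
im=cv2.imread("pics/w6.png")
c=onz(i,f([(305,236),(473,252)]),.03);print("front",c.round(4).tolist(),np.linalg.norm(c[0]-c[1]))
r=onz(i,f([(291,52),(514,74)]),.11);print("rear edge",r.round(4).tolist(),np.linalg.norm(r[0]-r[1]))
d=c[0]-c[1];y=np.arctan2(d[1],d[0])-np.pi/2
d=r[0]-r[1];y2=np.arctan2(d[1],d[0])-np.pi/2;d=r.mean(0)-c.mean(0);print("yaw",y,y2,np.arctan2(d[1],d[0]),np.linalg.norm(d[:2]))
yaw=(y+y2)/2
e=np.array([np.cos(yaw),np.sin(yaw),0]);z=np.array([0,0,1.]);a=np.deg2rad(28)
n=np.cos(a)*z-np.sin(a)*e;u=np.cos(a)*e+np.sin(a)*z;l=np.array([-e[1],e[0],0])
p0=c.mean(0)
pts=f([(343,165),(447,170),(395,115),(352,98),(362,115),(448,109),(436,123),(312,70),(490,90),(320,230),(458,244)])
P=plane(i,pts,p0,n);Q=np.c_[(P-p0)@u,(P-p0)@l];print("face coords (up,left) mm\n",(Q*1000).round(1))
B=plane(i,f([(366,157),(382,183),(392,222),(418,230),(424,212),(360,152)]),p0+n*.05,n);print("bar top pts\n",(np.c_[(B-p0)@u,(B-p0)@l]*1000).round(1))
np.savez("con.npz",p0=p0,n=n,u=u,l=l,yaw=yaw);print(p0,yaw)
E
```

```text
front [[0.409, 0.336, 0.03], [0.4113, 0.1652, 0.03]] 0.1707646027727177
rear edge [[0.5568, 0.3363, 0.11], [0.56, 0.169, 0.11]] 0.16737592872385154
yaw 0.013510498953637873 0.01934796712108522 0.01367159032366564 0.14824161553811174
face coords (up,left) mm
 [[ 81.   45.8]
 [ 85.8 -45.8]
 [128.9   3. ]
 [138.9  37.9]
 [126.3  29.8]
 [137.8 -38.8]
 [125.7 -30.7]
 [156.7  68.6]
 [155.3 -68.8]
 [  9.3  69.8]
 [  7.8 -68.6]]
bar top pts
 [[114.4  20.8]
 [ 94.4   7.9]
 [ 59.5  -2.1]
 [ 54.  -24.4]
 [ 72.  -27.4]
 [117.9  25.3]]
[0.41019324 0.25059927 0.03      ] 0.016429233037361546
```

```bash
python3 - <<'E'
from k import *
k=np.load("con.npz");p0,n,u,l=[k[j] for j in("p0","n","u","l")]
T=lambda s,h,L:p0+(.083+s)*u+h*n+L*l+np.array([0,0,.011])
for a in((.026,.026,.052),(.026,.026,.017),(.026,.026,.010)):print(a,T(*a).round(4))
t=T(.026,.026,.052);plan([t[0],t[1],.22],.016)
E
```

```text
(0.026, 0.026, 0.052) [0.4934 0.304  0.1151]
(0.026, 0.026, 0.017) [0.4939 0.269  0.1151]
(0.026, 0.026, 0.01) [0.4941 0.262  0.1151]
now [0.3977 0.2341 0.2933] [-1.5711e+00 -4.0000e-04 -1.4623e+00] t 15.625 F [-0.1  0.3  0.8] w 0.0004
dp [-0.0592  0.0733  0.1027] roll -1.4783
```

Emit:
apply_moves(deltas=[{"dp":[-0.0296,0,0.0513],"roll":0,"grip":1},{"dp":[-0.0296,0,0.0513],"roll":0,"grip":1},{"dp":[0,0.01,0],"roll":-0.18,"grip":1},{"dp":[0,0.01,0],"roll":-0.18,"grip":1},{"dp":[0,0.01,0],"roll":-0.18,"grip":1},{"dp":[0,0.01,0],"roll":-0.18,"grip":1},{"dp":[0,0.01,0],"roll":-0.18,"grip":1},{"dp":[0,0.01,0],"roll":-0.18,"grip":1},{"dp":[0,0.01,0],"roll":-0.18,"grip":1},{"dp":[0,0,0],"roll":-0.18,"grip":1}], newtons=50)

```text
time_s: 16.88
ee_pos: [0.4932, 0.3036, 0.2226]
eef_rot: [-1.572, 0.001, -0.017]
force: [-0.1, 0.7, 0.4]
grip_width: 0.0006
```

Emit:
apply_moves(deltas=[{"dp":[0,0,0],"roll":-0.038,"grip":1},{"dp":[0,0,0],"roll":0,"grip":1}])

```text
time_s: 17.12
ee_pos: [0.4933, 0.304, 0.2235]
eef_rot: [-1.571, 0.0, 0.015]
force: [-0.3, -0.3, 0.0]
grip_width: 0.0005
```

```bash
python3 - <<'E'
from k import *
plan([.4934,.304,.1151],.016)
E
```

```text
now [0.4933 0.304  0.2235] [-1.5709  0.      0.015 ] t 17.125 F [-0.3 -0.3  0. ] w 0.0005
dp [ 1.000e-04  1.084e-01 -0.000e+00] roll -0.001
```

Emit:
apply_moves(deltas=[{"dp":[0,0.04,0],"roll":0,"grip":1},{"dp":[0,0.04,0],"roll":0,"grip":1},{"dp":[0,0.02,0],"roll":0,"grip":1},{"dp":[0,0.008,0],"roll":0,"grip":1},{"dp":[0,0,0],"roll":0,"grip":1},{"dp":[0,0,-0.006],"roll":0,"grip":1},{"dp":[0,0,-0.006],"roll":0,"grip":1},{"dp":[0,0,-0.006],"roll":0,"grip":1}])

```text
time_s: 18.12
ee_pos: [0.4944, 0.2886, 0.1171]
eef_rot: [-1.566, -0.005, 0.017]
force: [11.0, 21.1, 4.4]
grip_width: 0.0008
```

Emit:
apply_moves(deltas=[{"dp":[0.002,-0.001,-0.004],"roll":0,"grip":1},{"dp":[0.002,-0.001,-0.004],"roll":0,"grip":1},{"dp":[0.001,-0.001,-0.004],"roll":0,"grip":1}])

```text
time_s: 18.5
ee_pos: [0.4996, 0.2761, 0.1202]
eef_rot: [-1.568, -0.004, 0.017]
force: [2.9, 3.6, 2.4]
grip_width: 0.0006
```

Emit:
apply_moves(deltas=[{"dp":[0,0,-0.004],"roll":0,"grip":1},{"dp":[0,0,-0.004],"roll":0,"grip":1},{"dp":[0,0,-0.004],"roll":0,"grip":1},{"dp":[0,0,0],"roll":0,"grip":1}])

```text
time_s: 19.0
ee_pos: [0.4984, 0.263, 0.1183]
eef_rot: [-1.571, 0.0, 0.017]
force: [0.1, 0.0, -0.2]
grip_width: 0.0002
```

Emit:
apply_moves(deltas=[{"dp":[0,0,0.015],"roll":0,"grip":1},{"dp":[0,-0.04,0.01],"roll":0,"grip":1},{"dp":[0,-0.05,0],"roll":0,"grip":1},{"dp":[0,-0.05,0],"roll":0,"grip":1},{"dp":[-0.03,-0.04,-0.04],"roll":0,"grip":1},{"dp":[-0.03,0,-0.04],"roll":0,"grip":1},{"dp":[-0.03,0,-0.04],"roll":0,"grip":1},{"dp":[-0.03,0,-0.04],"roll":0,"grip":1},{"dp":[-0.03,0,-0.04],"roll":0,"grip":1},{"dp":[0,0,0],"roll":0,"grip":1}])

```text
time_s: 20.25
ee_pos: [0.3514, 0.0861, 0.2983]
eef_rot: [-1.571, -0.002, 0.015]
force: [0.8, -0.2, -0.3]
grip_width: 0.0002
```

```bash
python3 - <<'E'
from h import *
im=imaging.camera("wrist");t=imaging.camera("top");s=imaging.camera("scene");cv2.imwrite("pics/t7.png",t);cv2.imwrite("pics/w7.png",im)
out=np.zeros((600,800,3),np.uint8)
out[:300,:400]=cv2.resize(im,(400,300));out[300:,:]=cv2.resize(t[140:260,130:450],(800,300),interpolation=cv2.INTER_CUBIC)
out[:300,400:]=cv2.resize(s[170:350,180:420],(400,300),interpolation=cv2.INTER_CUBIC)
cv2.imwrite("pics/m7.png",out);plan([.4,.24,.3])
E
```

```text
now [0.3527 0.0876 0.2977] [-1.5706e+00 -3.0000e-04  1.7400e-02] t 20.4 F [-0.2  0.3  0.1] w 0.0003
dp [ 0.05   -0.0022  0.1516] roll None
```

View pics/m7.png

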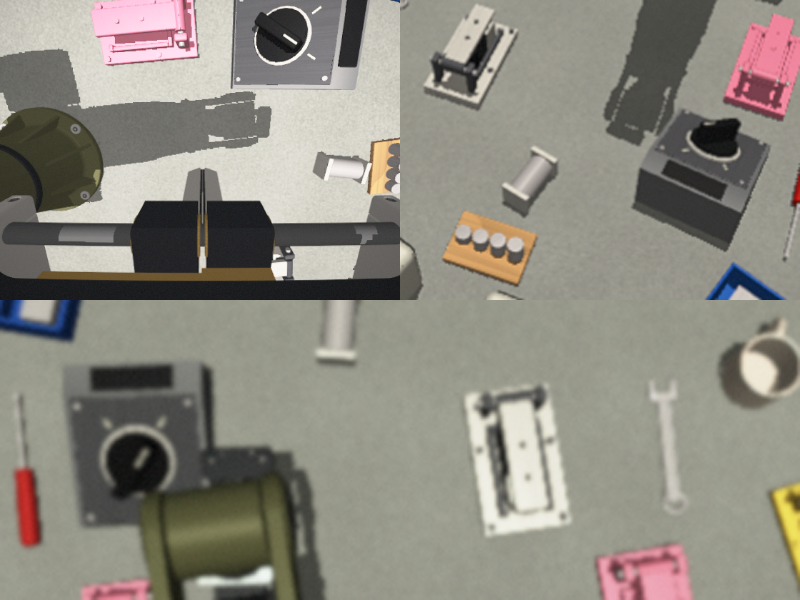

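The knob's pale line now points at the second (right) mark with nothing touching it. The clamp is down and the bystanders are unmoved, so I hand in.

```bash
python3 -c "
from station import ctrl
print(ctrl.hand_in(), ctrl.get_obs()['time_s'])"
```

```text
the job is handed in; nothing more can be done
the job is handed in; nothing more can be done
```

The job is done and handed in at about 20 s of the 66 s allowed. `hand_in` gives no verdict, so the results below are from my own checks.

- **Gearmotor:** I set it down in the white cradle's nest under control, with contact at the expected height, then released it. The picture after release showed it flat inside the walls, with the disc in the open-end gap, away from the hinge.
- **Clamp:** I pushed the bar down until the fingertips stood at 85 mm under about 20 N, which is the closed height. Pictures show it level over the motor.
- **Knob:** I pushed the pale-line end clockwise with closed fingers, because the tool can only point down. The force peaked at about 24 N at the readings, more than I had estimated (I put it down to friction), then fell to zero past the detent. With the arm withdrawn, the pale line points at the second mark.
- **Other things:** the round motor, wrench, mug and screwdriver look unmoved in the last pictures. The finger module was not visible in the last picture I viewed, so I did not check it there. No check failed.

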